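# Shake the spare peg out of its hanging box into the bowl

## Robot

A 6-joint arm with a two-finger parallel gripper is mounted at the origin on the work surface. World frame = base frame: x ahead of the robot, y to its left, z up, the work surface at z = 0. Lengths are in mm, angles in rad, forces in N, time in s.
With the tool pointing down it reaches from about 275 to 750 mm from the base axis. Payload 10.2 kg.
Tool frame: the origin (TCP) lies on the front face of the gripper's body, between the roots of the fingers; the fingertips stand 73 mm ahead of it and the grasp point (between the pads) lies 54 mm ahead of it; z points along the fingers, y is the line along which they close (so a half turn about z gives the same grasp; the last joint's range is limited). The gripper opens to 85 mm and grips with 20 to 120 N. Pads are 22 mm wide; open, the fingers measure 114 mm over their backs; the gripper's body (76 mm by 85 mm) begins 54 mm behind the grasp point. The pads swing forward as they close: fully open they stand 13 mm farther back than shut.
Start: joints at [-1.491, 0.313, 1.498, -0, 1.331, -0.223], TCP at [156.539, -501.126, 303.894] pointing down, gripper open.
Joint ranges: [-2.94, 2.94], [-0.97, 2.17], [0.19, 2.56], [-1.23, 4.37], [0.02, 3.11], [-2.88, 2.88]. Speed limits (rad/s): [2.39, 2.39, 3.01, 3.14, 3.14, 3.14].

## Interface

Orientations are given as a unit quaternion [w, x, y, z].
In Python, from rig import * gives the robot as it stands.
- The arm moves only by the tool step_arm, never from a script. Its argument "plan" is a list of rows, each an object with "offset": the shift along the tool's x, y, z in cm, a list of three; "rot": the turn, a rotation vector about the tool's x, y, z in degrees, a list of three; "gripper": the finger opening in cm, from 0 to 8.54. In form: [{"offset": [x, y, z], "rot": [wx, wy, wz], "gripper": gripper}, ...]. A call has 1 to 12 rows; each row is the pose to reach, as a shift and turn from the pose commanded when the call began, along the tool's axes at that moment; what a row does not reach only later rows make up. A row lasts 1/10 s, in which the tool goes at most 50 mm and 8.59 degrees, less where a joint would pass 70% of its speed; a pose out of reach is approached as far as the arm can. A call with a gripper value outside its range is refused whole. The fingers move at their own pace and stop on an object; "squeeze" is the grip in N (left out, the last holds). Time passes only in rows, so rows that repeat a pose let the fingers close. It gives the time, the measured TCP pose, the force, the opening and the grip force at its end, in the units of the state.
- sense(): the state, without advancing time (a new reading comes with each control period).
- capture(name): name is "scene" or "top"; returns a dict with "color" (400x640x3 uint8, red, green, blue), "depth" (400x640 float32, mm along the optical axis (not along the pixel's ray), 0 where there is no reading), "vertical_fov" (degrees; the focal length in pixels is half the picture's height over the tangent of half this angle, whatever the lens; pixels are square), "cx", "cy" (the principal point, pixels), "rvec" (rotation vector, rad) and "tvec" (3), from world to camera coordinates, as OpenCV has them. Camera axes: x right, y down, z forward; pixel columns grow to the right and rows downward; lengths in mm; the calibration is good to about 2 mm. A picture is of the moment at which its call begins.
- finish_job(): hands the job in; it is judged then, once.
The state is a dict: "time_s": time; "joints": joint angles; "dq": joint speeds; "tau": joint torques, N m; "eef_pos": TCP position; "ee_rot": TCP orientation; "force": force on the tool from outside, world axes, zero at the start; "wrist_torque": the same for the moment, N m; "grip_width": opening from 0.0 (shut) to 1.0 (fully open); "grip_force": force on a finger pad.
Only numpy, scipy, OpenCV 4.12 (cv2) and the standard library are available. Lean on these libraries where they do the work, as an engineer would, in place of code of your own. Each camera call takes 0.05 s, during which the arm holds its last target. There are 200 camera calls.

## Task

The clear spare-peg box stands slot-down on the ledge of the low pegboard, held to it by the headed stud through its keyhole: slide it along until the stud is in the wide end, take it off, and carry it level over the red bowl. Shake and tip it there until the blue peg drops through the slot straight into the bowl (never anywhere else), then stand the box, slot side down, fully on the round cork mat and let go. Do not disturb the tins, spoons or scoop.

Things in the scene. Friction and masses are not known exactly. Their poses are not given: they have to be found in the camera images.
- board: Low plywood pegboard along the left side of the table, 222 mm high, 18 mm thick. Origin at table height below the stud, in the plane of its face; x runs along the panel (which spans x -180 to +220 mm), -y points square out of the face (to the middle of the table), z up. A ledge, top 100 mm up, 72 mm deep, spans x -130 to +130 mm. A small swivelling steel hook hangs at x +180 mm.
- stud (a point): Steel stud on the board's face, 188 mm above the table; point 3 mm in front of the face, axes as the board's. Neck 8 mm thick and 6 mm long, then a brass head 18 mm across and 4 mm thick (its front 10 mm from the face).
- box_grip (a point): Middle of the box's wooden handle. Box axes: x its long side (the board's x while hung), y front to back, z up. Upright slab 20 mm thick in x, 60 mm in y, from 26 mm below this point (roof) to 22 mm above: pinch from above, fingers closing along x. Clear box 100 x 92 x 62 mm high, 0.3 kg; its underside is 88 mm below and its middle 5 mm behind (+y). None while held.
- box_keyhole (a point): Centre of the wide end (28 mm square) of the keyhole, in the 90 mm wide, 4 mm thick steel tab up the box's back; box axes; +19 mm in x, +49 mm in y from the handle's middle, same height. The narrow part, 11 mm high, runs from it to box x -35 mm. The stud starts at about box x -24 mm: slide the box about 43 mm to the board's -x, then pull it off to the board's -y.
- box_slot (a point): Middle of the slot in the box's underside; box axes. Slot 26 mm wide (x), 76 mm long (y), across the middle of the flat 4 mm floor (inside 92 x 84 mm). A 2 mm rim along its long edges inside keeps the peg back while the box is level; tipping it smartly 25 to 40 degrees about its y axis, one way then the other, squares the peg up and rolls it in. None while held.
- peg_center (a point): Centre of the blue wooden peg, a round-ended rod 18 mm in diameter and 66 mm long along its own y, loose inside the box, at first on the +x side of the slot. If it turns crosswise, tip the box sideways as well.
- bowl: Red ceramic bowl, loose, 190 mm across the rim, 70 mm high; origin at the centre of its underside.
- mat: Fixed round cork mat, 220 mm across, 6 mm thick; origin at the centre of its underside. The bowl and the mat may have swapped places.
- tin0: Bystander: round aluminium tin, 72 mm across, 85 mm high; leave alone. Origin at the centre of its underside.
- tin1: Bystander: round aluminium tin, 72 mm across, 85 mm high; leave alone. Origin at the centre of its underside.
- tin2: Bystander: round aluminium tin, 72 mm across, 85 mm high; leave alone. Origin at the centre of its underside.
- tin3: Bystander: round aluminium tin, 72 mm across, 85 mm high; leave alone. Origin at the centre of its underside.
- spoons: Bystander: set of three steel measuring spoons on a ring, lying flat, about 125 mm long from the origin (ring end) along its x; leave alone.
- scoop: Bystander: yellow plastic scoop, 160 mm long with its handle to its -x, 35 mm high; leave alone.

How it is judged (in metres and radians):
On the way, in this order (a step that is already met when the one before it is completed fails the run):
1. the box is slid along until the stud is in the wide end of the keyhole, still on the stud (x of stud in the frame of box_grip between 0.01 and 0.03 m and y of stud in the frame of box_grip above 0.04 m), for 0.05 s.
2. the box is off the stud, with the peg still inside (distance between stud and box_grip above 0.09 m and distance between peg_center and box_grip below 0.11 m), for 0.05 s.
3. the peg has dropped out of the held box into the bowl (horizontal distance between peg_center and bowl below 0.08 m and z of peg_center in the frame of bowl between 0 and 0.06 m and height (world z) of box_grip above 0.14 m and distance between peg_center and box_grip above 0.1 m), for 0.1 s.
At the end, for the whole second after the job is handed in: The peg rests in the upright bowl (within 80 mm of its axis, below its rim); the box stands released and at rest on its slotted underside, upright within 3.4 degrees, its middle within 45 mm of the mat's centre, its underside at most 12 mm above the table (horizontal distance between peg_center and bowl below 0.08 m and z of peg_center in the frame of bowl between 0 and 0.06 m and linear speed of peg below 0.05 m/s and angle between bowl's own z axis and vertical below 0.15 rad and horizontal distance between box_slot and mat below 0.045 m and height (world z) of box_slot below 0.012 m and angle between box_slot's own z axis and vertical below 0.06 rad and linear speed of pegbox below 0.03 m/s); the robot touches nothing.
It fails at once if the peg is dropped anywhere but in the bowl (lower than 30 mm above the table and over 105 mm from the bowl's axis) (height (world z) of peg_center below 0.03 m and horizontal distance between peg_center and bowl above 0.105 m).
It fails at once if a tin, the spoons or the scoop is moved more than 30 mm (distance of any of tin0, tin1, tin2, tin3, spoons, scoop from where it was at the start of the episode above 0.03 m).
It also fails if it takes over 72 s, if anything falls off the work surface, if the arm or the gripper's body presses on something with over 40 N, if the wrist force passes 120 N, or if a joint passes its speed limit or range.

## Working session

There is one attempt and no reset: what is moved stays moved. The work goes in short steps, Python scripts to look and compute and a tool call to move; the robot and the scene stay as the last step left them, time stands still between calls to the robot, and variables do not carry over. Pictures are saved under pics/ and viewed, at most 10 in all, crops included, and the job is handed in when it is done.

Besides the shell and the picture viewer there is one more tool, called after ">>>" as name(argument=value, ...) on one line, values as JSON. step_arm: Moves the arm, as the interface text tells. Its arguments: {"type":"object","properties":{"plan":{"type":"array"},"squeeze":{"type":"number"}},"required":["plan"]}

```bash
mkdir -p pics; ls; cat > h.py <<'E'
import numpy as np,cv2
from rig import *
def cam(n,save=None):
    c=capture(n); c['R']=cv2.Rodrigues(np.array(c['rvec'],float))[0]; c['t']=np.array(c['tvec'],float).ravel()
    c['f']=200/np.tan(np.radians(c['vertical_fov']/2))
    if save: cv2.imwrite('pics/'+save,cv2.cvtColor(c['color'],cv2.COLOR_RGB2BGR))
    return c
def ray(c,u,v):
    d=np.array([(u-c['cx'])/c['f'],(v-c['cy'])/c['f'],1.]); return -c['R'].T@c['t'],c['R'].T@d
def onz(c,u,v,z):
    o,d=ray(c,u,v); return o+d*(z-o[2])/d[2]
def pts(c):
    v,u=np.mgrid[:400,:640]; z=c['depth']
    p=np.stack([(u-c['cx'])/c['f']*z,(v-c['cy'])/c['f']*z,z],-1)
    return (p-c['t'])@c['R']
def proj(c,p):
    q=c['R']@np.array(p,float)+c['t']; return q[:2]/q[2]*c['f']+[c['cx'],c['cy']]
E
python3 - <<'E'
from h import *
a=cam('scene','s0.png');b=cam('top','t0.png')
for c in(a,b):print(-c['R'].T@c['t'],c['f'],c['R'].round(2).tolist())
print(sense())
E
```

```text
pics
[1007.08251163  697.69034422 1281.822295  ] 489.12581624536494 [[-0.86, 0.5, -0.01], [0.41, 0.69, -0.6], [-0.3, -0.52, -0.8]]
[ 298.46384407  -21.2621318  1364.37877856] 473.87973446535455 [[0.02, -1.0, 0.0], [-0.97, -0.02, -0.22], [0.22, -0.0, -0.98]]
{'time_s': 0.1, 'joints': array([-1.49140215e+00,  3.13401485e-01,  1.49837938e+00,  4.09371895e-05,
        1.33100251e+00, -2.23354171e-01]), 'dq': array([-0.00138738, -0.0009905 , -0.00217448,  0.00126945,  0.00097294,
        0.00043961]), 'tau': array([ 2.71261175e-03, -4.12898648e+01, -2.60141999e+01, -2.16999983e-04,
        2.98107232e-03,  4.55049545e-07]), 'eef_pos': array([ 156.53212011, -500.96297867,  303.38156966]), 'ee_rot': array([-5.92391580e-04,  9.88565350e-01,  1.50791888e-01,  6.26457803e-05]), 'force': array([ 0.35337185, -0.0973571 ,  0.21076292]), 'wrist_torque': array([-0.06199473,  0.00861115, -0.06468922]), 'grip_force': 0.0, 'grip_width': 1.0020354343207531}
```

View pics/s0.png

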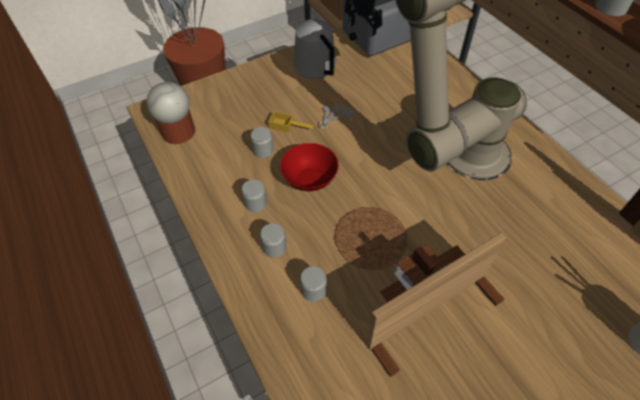

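View pics/t0.png

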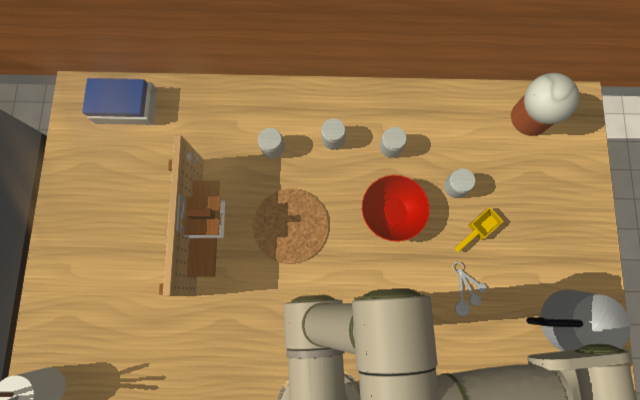

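The top view shows the board at left (columns 165–200), with the box and handle near (203,213). The mat is at (290,226) and the bowl at (395,208). The tins are at (270,142), (333,133), (393,142) and (460,183).

```bash
python3 - <<'E'
from h import *
c=cam('top');P=pts(c);c2=cam('scene');P2=pts(c2)
hsv=cv2.cvtColor(c['color'],cv2.COLOR_RGB2HSV)
x,y,z=P[...,0],P[...,1],P[...,2]
U=np.mgrid[:400,:640][1]
m=(z>214)&(z<232)&(U<240)&(U>150)
q=P[m]; print('board top',m.sum(),q.min(0),q.max(0))
(r)=cv2.minAreaRect(q[:,:2].astype(np.float32));print(r,cv2.boxPoints(r).tolist())
m=(z>200)&(z<216)&(U<240)&(U>185)
q=P[m];print('handle?',m.sum(),q.min(0),q.max(0));r=cv2.minAreaRect(q[:,:2].astype(np.float32));print(r,cv2.boxPoints(r).tolist())
m=(z>155)&(z<170)&(U<240)&(U>185)
q=P[m];print('roof',m.sum(),q.min(0),q.max(0))
red=(hsv[...,1]>180)&((hsv[...,0]<8)|(hsv[...,0]>172))&(U>340)&(U<450)
q=P[red&(z>62)];print('bowl',q.min(0),q.max(0),(q.min(0)+q.max(0))/2)
for u,v in((290,226),):print(onz(c,u,v,6))
# mat by saturation/edge
q=P[(U>245)&(U<335)&(z>3.5)&(z<10)];print('mat',len(q),np.percentile(q,[1,99],axis=0))
for u,v in((270,138),(333,129),(393,138),(460,179)):print('tin',onz(c,u,v,85))
big=cv2.resize(c['color'][120:310,150:310],None,fx=3.1,fy=3.1,interpolation=cv2.INTER_CUBIC)
s=cv2.resize(c2['color'][225:355,365:515],None,fx=3.1,fy=3.1,interpolation=cv2.INTER_CUBIC)
o=np.zeros((max(big.shape[0],s.shape[0]),800,3),np.uint8);o=np.zeros((589,970,3),np.uint8);o[:big.shape[0],:big.shape[1]]=big;o[:s.shape[0],500:500+s.shape[1]]=s
o=cv2.resize(o,(800,486))
cv2.imwrite('pics/c1.png',o[...,::-1])
E
```

```text
board top 1325 [297.03348252 305.62267623 214.01178772] [695.44434941 385.9055996  228.95315777]
((497.1177978515625, 343.2528991699219), (398.7291564941406, 75.00513458251953), 1.4838981628417969) [[296.8489074707031, 375.58013916015625], [298.7912292480469, 300.60015869140625], [697.38671875, 310.9256591796875], [695.4443359375, 385.9056396484375]]
handle? 222 [488.42653006 279.71296413 200.06024242] [509.48767344 341.18832784 215.10768815]
((498.9612731933594, 310.41851806640625), (20.660449981689453, 61.447933197021484), 0.5493049621582031) [[488.33697509765625, 341.04205322265625], [488.92608642578125, 279.596923828125], [509.5855712890625, 279.79498291015625], [508.9964599609375, 341.2401123046875]]
roof 1119 [449.27148324 267.68411433 155.06287806] [693.5179581  367.52733047 169.83346143]
bowl [ 298.46384407 -288.15865325   62.01319874] [ 640.16643675  -21.2621318  1364.37877856] [ 469.31514041 -154.71039252  713.19598865]
[497.96747707  99.52232162   6.        ]
mat 5275 [[ 48.23430913 -19.68618112   3.5349761 ]
 [955.5996482  233.66863853   9.74914743]]
tin [736.83476307 159.02164438  85.        ]
tin [767.49868243 -19.21466534  85.        ]
tin [ 744.00625032 -190.16104518   85.        ]
tin [ 627.62744103 -375.82560999   85.        ]
```

View pics/c1.png

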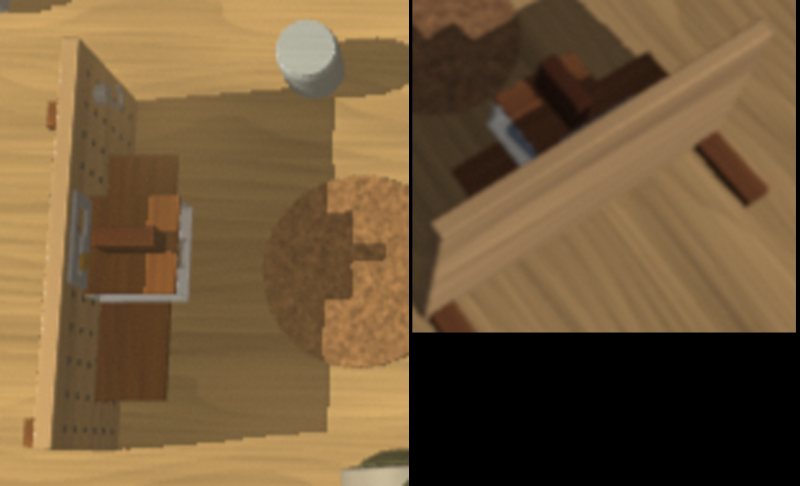

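The crop shows the box against the board: the handle is dark brown at about (120,235), the wide keyhole tab is at (80,240), and the mat is to its right.

```bash
cat >> h.py <<'E'
from scipy.spatial.transform import Rotation as Ro
def T(yaw,tip=0,side=0):
    "tool rot: y along box x (deg yaw), z down; tip about tool x, side about tool y"
    a=np.radians(yaw); y=np.array([np.cos(a),np.sin(a),0]); z=np.array([0,0,-1.]); x=np.cross(y,z)
    return Ro.from_matrix(np.stack([x,y,z],1))*Ro.from_rotvec([tip,side,0],degrees=True)
def rel(pos,R):
    s=sense(); q=s['ee_rot']; R0=Ro.from_quat([q[1],q[2],q[3],q[0]])
    d=R0.inv().apply(np.array(pos,float)-s['eef_pos'])/10
    print('offset',d.round(2).tolist(),'rot',np.degrees((R0.inv()*R).as_rotvec()).round(2).tolist())
E
python3 - <<'E'
from h import *
c=cam('top');P=pts(c);hsv=cv2.cvtColor(c['color'],cv2.COLOR_RGB2HSV)
x,y,z=P[...,0],P[...,1],P[...,2];U=np.mgrid[:400,:640][1];ok=c['depth']>0
q=P[(z>218)&(z<227)&(U<240)&(y>350)]
for f in(5,95):
    xs=np.arange(310,690,10);ys=[np.percentile(q[abs(q[:,0]-a)<6][:,1],f) for a in xs];k=np.polyfit(xs,ys,1);print('top edge',f,np.degrees(k[0]),np.polyval(k,477))
q=P[ok&(x>310)&(x<440)&(z>125)&(z<210)&(y>330)&(y<400)];k=np.polyfit(q[:,0],q[:,1],1);print('face',len(q),np.degrees(k[0]),np.polyval(k,477),q[:,1].std())
q=P[(z>204)&(z<216)&(y>285)&(y<336)&(U>185)&(U<240)]
ys=np.arange(288,334,6);xs=[(q[abs(q[:,1]-a)<4][:,0].min()+q[abs(q[:,1]-a)<4][:,0].max())/2 for a in ys];k=np.polyfit(ys,xs,1);print('handle',np.degrees(-k[0]),np.polyval(k,311))
red=((hsv[...,1]>150)&((hsv[...,0]<8)|(hsv[...,0]>172))&(U>340)&(U<450)&ok).astype(np.uint8)
V=np.mgrid[:400,:640][0]
for zz in (0,):
  q=P[(red>0)&(z>64)&(z<76)];print('bowl',len(q),cv2.minEnclosingCircle(q[:,:2].astype(np.float32)))
# mat: low-saturation/hue differences
h,s,v=[hsv[...,i].astype(int) for i in range(3)]
print('wood',hsv[300,300],'mat',hsv[230,310],hsv[230,265],hsv[150,230],hsv[250,240])
mt=((h<15)&(U>245)&(U<335)&(V>180)&(V<270)).astype(np.uint8)
cn=max(cv2.findContours(mt,0,1)[0],key=cv2.contourArea)[:,0]
w=np.array([onz(c,*p,6)[:2] for p in cn],np.float32);print('mat',cv2.minEnclosingCircle(w),cv2.minAreaRect(w))
rel([350,-100,310],T(0));
E
```

```text
top edge 5 1.408786775023541 361.50711065701876
top edge 95 1.3496531800931848 377.4143526185874
face 569 1.4737600599335225 361.3424633401067 1.248139382891597
handle 2.5432450033935914 499.26598134655563
bowl 381 ((547.3729248046875, -196.30506896972656), 93.82829284667969)
wood [ 25 100  94] mat [ 15 144 170] [ 16 142 104] [ 18 129 178] [ 18 131 109]
mat ((429.24407958984375, 79.70449829101562), 9.999999747378752e-05) ((429.24407958984375, 79.70449829101562), (0.0, 0.0), 0.0)
offset [30.42, -32.51, -0.61] rot [-0.02, -0.03, -72.65]
```

```bash
python3 - <<'E'
from h import *
rel([499.5,311,300],T(1.4))
c=cam('top');hsv=cv2.cvtColor(c['color'],cv2.COLOR_RGB2HSV)
V,U=np.mgrid[:400,:640];mt=((hsv[...,0]<17)&(hsv[...,1]>138)&(U>245)&(U<340)&(V>180)&(V<270)).astype(np.uint8)
mt=cv2.morphologyEx(mt,2,np.ones((3,3),np.uint8));mt=cv2.morphologyEx(mt,3,np.ones((9,9),np.uint8))
cn=max(cv2.findContours(mt,0,1)[0],key=cv2.contourArea)[:,0]
w=np.array([onz(c,*p,6)[:2] for p in cn],np.float32);print('mat',cv2.minEnclosingCircle(w),cv2.fitEllipse(w))
E
```

```text
offset [56.95, -67.28, 0.41] rot [-0.02, -0.03, -74.05]
mat ((500.59808349609375, 97.69158935546875), 108.31754302978516) ((501.18975830078125, 73.75578308105469), (156.75543212890625, 226.25543212890625), 91.3421401977539)
```

>>> step_arm(plan=[{"offset":[56.95,-67.28,0.41],"rot":[0,0,-74.05],"gripper":8.5},{"offset":[56.95,-67.28,0.41],"rot":[0,0,-74.05],"gripper":8.5},{"offset":[56.95,-67.28,0.41],"rot":[0,0,-74.05],"gripper":8.5},{"offset":[56.95,-67.28,0.41],"rot":[0,0,-74.05],"gripper":8.5},{"offset":[56.95,-67.28,0.41],"rot":[0,0,-74.05],"gripper":8.5},{"offset":[56.95,-67.28,0.41],"rot":[0,0,-74.05],"gripper":8.5},{"offset":[56.95,-67.28,0.41],"rot":[0,0,-74.05],"gripper":8.5},{"offset":[56.95,-67.28,0.41],"rot":[0,0,-74.05],"gripper":8.5},{"offset":[56.95,-67.28,0.41],"rot":[0,0,-74.05],"gripper":8.5},{"offset":[56.95,-67.28,0.41],"rot":[0,0,-74.05],"gripper":8.5},{"offset":[56.95,-67.28,0.41],"rot":[0,0,-74.05],"gripper":8.5},{"offset":[56.95,-67.28,0.41],"rot":[0,0,-74.05],"gripper":8.5}])

```text
time_s: 1.5
eef_pos: [390.3, 53.9, 301.4]
ee_rot: [0.0, 0.698, 0.716, 0.0]
force: [0.6, -1.5, -0.2]
grip_width: 0.992
grip_force: 0.0
```

```bash
python3 - <<'E'
from h import *
rel([499.5,311,300],T(1.4))
print(sense()['joints'])
E
```

```text
offset [25.44, 11.55, 0.14] rot [0.06, 0.02, 0.02]
[-1.62475336e-01  1.95305539e-02  1.85484619e+00 -1.08231192e-04
  1.26616286e+00 -1.87142312e-01]
```

>>> step_arm(plan=[{"offset":[25.4,11.5,0.1],"rot":[0,0,0],"gripper":8.5},{"offset":[25.4,11.5,0.1],"rot":[0,0,0],"gripper":8.5},{"offset":[25.4,11.5,0.1],"rot":[0,0,0],"gripper":8.5},{"offset":[25.4,11.5,0.1],"rot":[0,0,0],"gripper":8.5},{"offset":[25.4,11.5,0.1],"rot":[0,0,0],"gripper":8.5},{"offset":[25.4,11.5,0.1],"rot":[0,0,0],"gripper":8.5},{"offset":[25.4,11.5,0.1],"rot":[0,0,0],"gripper":8.5}])

```text
time_s: 2.2
eef_pos: [499.1, 311.0, 299.0]
ee_rot: [-0.0, 0.697, 0.717, -0.0]
force: [-0.9, -0.4, -0.2]
grip_width: 0.992
grip_force: 0.0
```

```bash
python3 - <<'E'
from h import *
rel([499.5,311,244],T(1.4))
cam('scene','x.png');c=cam('top');cv2.imwrite('pics/c2.png',cv2.resize(c['color'][120:310,150:310],None,fx=3,fy=3,interpolation=2)[...,::-1])
E
```

```text
offset [-0.01, 0.05, 5.5] rot [-0.04, -0.01, 0.18]
```

View pics/c2.png

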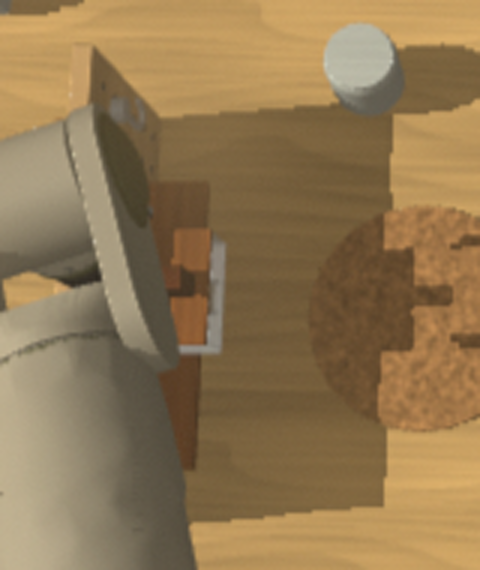

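The wrist hides the handle, but the shadows on the mat at (435,295) show the handle between the two fingers. I'll lower and close.

>>> step_arm(plan=[{"offset":[0,0.05,2.5],"rot":[0,0,0],"gripper":8.5},{"offset":[0,0.05,5.0],"rot":[0,0,0],"gripper":8.5},{"offset":[0,0.05,5.4],"rot":[0,0,0],"gripper":8.5},{"offset":[0,0.05,5.4],"rot":[0,0,0],"gripper":5},{"offset":[0,0.05,5.4],"rot":[0,0,0],"gripper":3.5},{"offset":[0,0.05,5.4],"rot":[0,0,0],"gripper":3},{"offset":[0,0.05,5.4],"rot":[0,0,0],"gripper":2.5},{"offset":[0,0.05,5.4],"rot":[0,0,0],"gripper":1.0},{"offset":[0,0.05,5.4],"rot":[0,0,0],"gripper":1.0},{"offset":[0,0.05,5.4],"rot":[0,0,0],"gripper":1.0}], squeeze=60)

```text
time_s: 3.3
eef_pos: [499.3, 308.4, 246.7]
ee_rot: [0.0, 0.698, 0.716, 0.0]
force: [-1.6, -1.1, 6.7]
grip_width: 0.231
grip_force: 62.9
```

>>> step_arm(plan=[{"offset":[0,0,0],"rot":[0,0,0],"gripper":1.0},{"offset":[0,0,0],"rot":[0,0,0],"gripper":1.0},{"offset":[0,0,0],"rot":[0,0,0],"gripper":1.0},{"offset":[0,0,0],"rot":[0,0,0],"gripper":1.0}])

```text
time_s: 3.7
eef_pos: [499.3, 308.4, 246.7]
ee_rot: [0.0, 0.698, 0.716, 0.0]
force: [-3.4, -1.6, 6.3]
grip_width: 0.229
grip_force: 62.9
```

>>> step_arm(plan=[{"offset":[0,-0.5,-0.05],"rot":[0,0,0],"gripper":1.0},{"offset":[0,-1.0,-0.05],"rot":[0,0,0],"gripper":1.0},{"offset":[0,-1.5,-0.05],"rot":[0,0,0],"gripper":1.0},{"offset":[0,-2.0,-0.05],"rot":[0,0,0],"gripper":1.0},{"offset":[0,-2.0,-0.05],"rot":[0,0,0],"gripper":1.0}])

```text
time_s: 4.2
eef_pos: [478.5, 307.9, 246.8]
ee_rot: [-0.0, 0.698, 0.716, -0.0]
force: [-1.3, -0.4, 3.6]
grip_width: 0.228
grip_force: 62.7
```

```bash
python3 - <<'E'
from h import *
s=sense();print(s['eef_pos'],s['force'],s['wrist_torque'],s['grip_width'])
c=cam('top');P=pts(c);U=np.mgrid[:400,:640][1]
E
```

```text
[478.46556572 307.92650152 246.75438231] [-1.28785183 -0.36583418  3.57328975] [-0.02263115  0.18794247 -0.03528194] 0.22765330276585272
```

>>> step_arm(plan=[{"offset":[0,-0.5,0],"rot":[0,0,0],"gripper":1.0},{"offset":[0,-1.0,0],"rot":[0,0,0],"gripper":1.0},{"offset":[0,-1.5,0],"rot":[0,0,0],"gripper":1.0},{"offset":[0,-2.15,0],"rot":[0,0,0],"gripper":1.0},{"offset":[0,-2.15,0],"rot":[0,0,0],"gripper":1.0},{"offset":[0,-2.15,0],"rot":[0,0,0],"gripper":1.0}])

```text
time_s: 4.85
eef_pos: [457.0, 307.4, 246.8]
ee_rot: [-0.001, 0.698, 0.716, -0.001]
force: [-5.0, -0.7, 6.2]
grip_width: 0.228
grip_force: 63.1
```

```bash
python3 - <<'E'
from h import *
s=sense();print(s['eef_pos'],s['force'],s['wrist_torque'],s['grip_width'])
c=cam('top');cv2.imwrite('pics/c3.png',cv2.resize(c['color'][120:310,150:310],None,fx=3,fy=3,interpolation=2)[...,::-1])
rel([480,308,310],T(1.4))
E
```

```text
[457.04719166 307.36205327 246.81799451] [-4.9581832  -0.71215296  6.23052409] [-0.07314881  0.58313529 -0.01289772] 0.2280743195622744
offset [0.0, 2.28, -6.32] rot [-0.12, 0.01, 0.01]
```

View pics/c3.png

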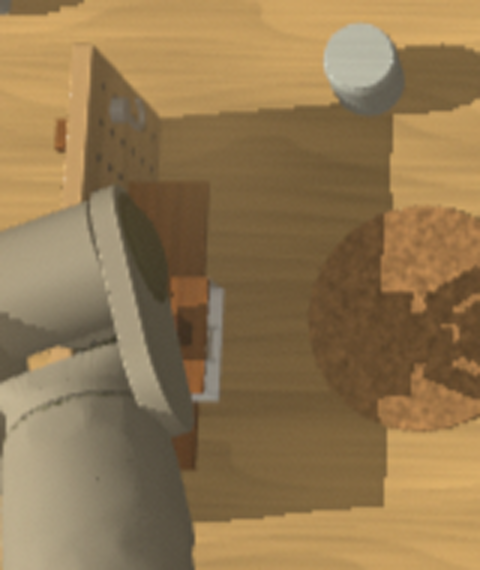

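The box moved along with the gripper and its handle sits in the pads at about (185,335). Next I pull it straight off.

>>> step_arm(plan=[{"offset":[0,0,-0.05],"rot":[0,0,0],"gripper":1.0},{"offset":[-0.3,0,-0.1],"rot":[0,0,0],"gripper":1.0},{"offset":[-0.7,0,-0.1],"rot":[0,0,0],"gripper":1.0},{"offset":[-1.1,0,-0.1],"rot":[0,0,0],"gripper":1.0},{"offset":[-1.6,0,-0.1],"rot":[0,0,0],"gripper":1.0},{"offset":[-2,0,-0.1],"rot":[0,0,0],"gripper":1.0},{"offset":[-2,0,-0.1],"rot":[0,0,0],"gripper":1.0}])

```text
time_s: 5.6
eef_pos: [458.3, 286.7, 247.6]
ee_rot: [0.0, 0.699, 0.715, -0.0]
force: [-0.2, 1.0, -3.1]
grip_width: 0.225
grip_force: 61.9
```

```bash
python3 - <<'E'
from h import *
s=sense();print(s['eef_pos'],s['force'],s['wrist_torque'],s['grip_width'])
E
```

```text
[458.34011757 286.74242275 247.58336365] [-0.2369983   0.95451672 -3.11927723] [-0.03920954  0.03580379  0.01847544] 0.22538598026594228
```

>>> step_arm(plan=[{"offset":[-0.5,0,-0.2],"rot":[0,0,0],"gripper":1.0},{"offset":[-1.5,0,-0.6],"rot":[0,0,0],"gripper":1.0},{"offset":[-3,0,-1.2],"rot":[0,0,0],"gripper":1.0},{"offset":[-4.5,0,-2],"rot":[0,0,0],"gripper":1.0},{"offset":[-6,0.2,-3],"rot":[0,0,0],"gripper":1.0},{"offset":[-8,0.5,-4],"rot":[0,0,0],"gripper":1.0},{"offset":[-10,1,-5],"rot":[0,0,0],"gripper":1.0},{"offset":[-12,1.5,-5.5],"rot":[0,0,0],"gripper":1.0},{"offset":[-14,2,-5.5],"rot":[0,0,0],"gripper":1.0},{"offset":[-16,2.5,-5.5],"rot":[0,0,0],"gripper":1.0},{"offset":[-18,3,-5.5],"rot":[0,0,0],"gripper":1.0},{"offset":[-20,3.5,-5.5],"rot":[0,0,0],"gripper":1.0}])

```text
time_s: 6.8
eef_pos: [498.2, 86.4, 303.5]
ee_rot: [0.0, 0.699, 0.715, 0.0]
force: [-0.1, 0.1, -2.6]
grip_width: 0.23
grip_force: 61.9
```

```bash
python3 - <<'E'
from h import *
rel([549,-196,300],T(1.4))
E
```

```text
offset [-28.35, 4.4, 0.36] rot [0.06, 0.01, -0.04]
```

>>> step_arm(plan=[{"offset":[-1,0.1,0],"rot":[0,0,0],"gripper":1.0},{"offset":[-3,0.4,0],"rot":[0,0,0],"gripper":1.0},{"offset":[-6,0.9,0],"rot":[0,0,0],"gripper":1.0},{"offset":[-9,1.4,0],"rot":[0,0,0],"gripper":1.0},{"offset":[-12,1.9,0],"rot":[0,0,0],"gripper":1.0},{"offset":[-15,2.4,0],"rot":[0,0,0],"gripper":1.0},{"offset":[-18,2.9,0],"rot":[0,0,0],"gripper":1.0},{"offset":[-21,3.4,0],"rot":[0,0,0],"gripper":1.0},{"offset":[-24,3.8,0],"rot":[0,0,0],"gripper":1.0},{"offset":[-26.5,4.1,0],"rot":[0,0,0],"gripper":1.0},{"offset":[-28.2,4.3,0],"rot":[0,0,0],"gripper":1.0},{"offset":[-29,4.4,0],"rot":[0,0,0],"gripper":1.0}])

```text
time_s: 8.0
eef_pos: [549.0, -201.9, 302.7]
ee_rot: [0.0, 0.699, 0.715, 0.0]
force: [0.1, 0.5, -2.7]
grip_width: 0.23
grip_force: 61.8
```

```bash
python3 - <<'E'
from h import *
s=sense();print(s['eef_pos'],s['force'])
a=cam('scene');b=cam('top')
for n,c in(('s',a),('t',b)):
    p=proj(c,[547,-196,130]);u,v=int(p[0]),int(p[1]);print(u,v)
    u=min(max(u,60),580);v=min(max(v,60),340)
    c['i']=cv2.resize(c['color'][v-60:v+60,u-60:u+60],(400,400),interpolation=2)
cv2.imwrite('pics/c4.png',np.hstack([a['i'],b['i']])[...,::-1])
E
```

```text
[ 549.03651673 -201.88904368  302.74842851] [ 0.12594108  0.51154303 -2.70887971]
308 151
398 202
```

View pics/c4.png

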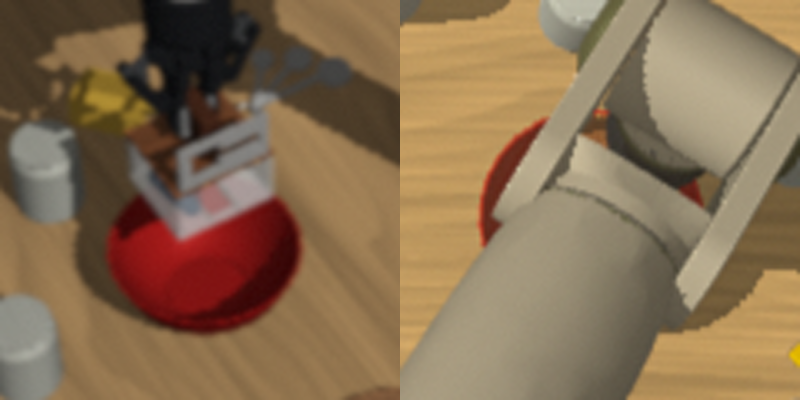

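The scene view shows the box over the bowl and the blue peg on the +x side at (165,190). I'll lower it a little first.

>>> step_arm(plan=[{"offset":[0,0,0.8],"rot":[0,0,0],"gripper":1.0},{"offset":[0,-0.1,2],"rot":[0,0,0],"gripper":1.0},{"offset":[0,-0.2,3],"rot":[0,0,0],"gripper":1.0},{"offset":[0,-0.2,3.5],"rot":[0,0,0],"gripper":1.0},{"offset":[0,-0.2,3.5],"rot":[0,0,0],"gripper":1.0}], squeeze=80)

```text
time_s: 8.6
eef_pos: [547.0, -200.3, 266.6]
ee_rot: [-0.001, 0.698, 0.716, -0.0]
force: [-0.1, -0.7, -2.8]
grip_width: 0.221
grip_force: 80.0
```

>>> step_arm(plan=[{"offset":[0,2.17,0.16],"rot":[8.5,0,0],"gripper":1.0},{"offset":[0,4.3,0.64],"rot":[17,0,0],"gripper":1.0},{"offset":[0,4.3,0.64],"rot":[17,0,0],"gripper":1.0},{"offset":[0,2.17,0.16],"rot":[8.5,0,0],"gripper":1.0},{"offset":[0,0,0],"rot":[0,0,0],"gripper":1.0},{"offset":[0,-2.17,0.16],"rot":[-8.5,0,0],"gripper":1.0},{"offset":[0,-4.3,0.64],"rot":[-17,0,0],"gripper":1.0},{"offset":[0,-6.33,1.43],"rot":[-25.5,0,0],"gripper":1.0},{"offset":[0,-8.22,2.51],"rot":[-34,0,0],"gripper":1.0},{"offset":[0,-9.45,3.44],"rot":[-40,0,0],"gripper":1.0},{"offset":[0,-9.45,3.44],"rot":[-40,0,0],"gripper":1.0},{"offset":[0,-9.45,3.44],"rot":[-40,0,0],"gripper":1.0}])

```text
time_s: 9.8
eef_pos: [451.4, -202.9, 233.2]
ee_rot: [0.239, 0.657, 0.672, 0.244]
force: [0.1, 0.3, -2.5]
grip_width: 0.217
grip_force: 79.9
```

```bash
cat > look.py <<'E'
from h import *
import sys
s=sense();print(s['eef_pos'],s['force'],s['time_s'],s['grip_width'])
a=cam('scene');b=cam('top')
for c in(a,b):
    p=proj(c,[547,-196,100]);u,v=int(p[0]),int(p[1])
    h=cv2.cvtColor(c['color'],cv2.COLOR_RGB2HSV)[v-50:v+60,u-60:u+60]
    m=(h[...,0]>90)&(h[...,0]<135)&(h[...,1]>70);P=pts(c)[v-50:v+60,u-60:u+60][m]
    print('blue',m.sum(),(np.argwhere(m).mean(0)+[v-50,u-60]) if m.any() else '',np.median(P,0) if m.any() else '')
    c['i']=cv2.resize(c['color'][v-60:v+60,u-60:u+60],(400,400),interpolation=2)
cv2.imwrite('pics/'+sys.argv[1],np.hstack([a['i'],b['i']])[...,::-1])
E
python3 look.py c5.png
```

```text
[ 451.43965943 -202.94321765  233.1774408 ] [ 0.08940554  0.26898599 -2.48721598] 9.8 0.21733454034654448
blue 66 [178.63636364 304.31818182] [ 571.98319281 -183.4464986    20.70855427]
blue 0
```

View pics/c5.png

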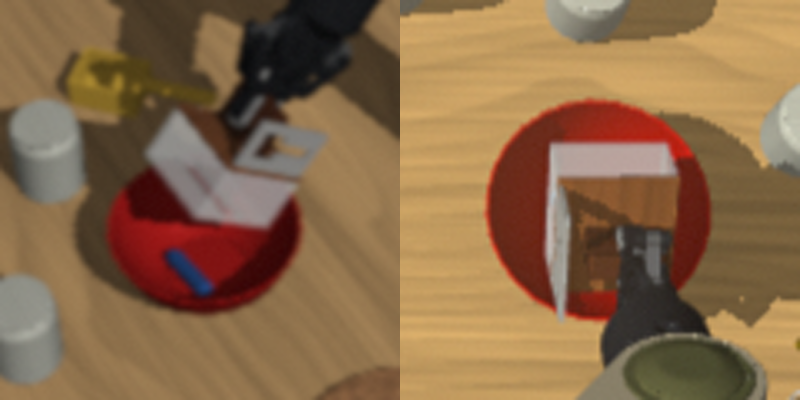

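The peg lies in the bowl at (190,272) of the left crop. I'll level the box, lift it and carry it to the mat.

```bash
python3 - <<'E'
from h import *
rel([547,-202,300],T(1.4))
E
```

```text
offset [-0.12, 11.45, 1.01] rot [40.0, 0.1, 0.0]
```

>>> step_arm(plan=[{"offset":[0,0,0],"rot":[0,0,0],"gripper":1.0},{"offset":[0,1.4,0.1],"rot":[5,0,0],"gripper":1.0},{"offset":[0,2.8,0.2],"rot":[10,0,0],"gripper":1.0},{"offset":[0,4.3,0.4],"rot":[15,0,0],"gripper":1.0},{"offset":[0,5.7,0.5],"rot":[20,0,0],"gripper":1.0},{"offset":[-0.1,7.1,0.6],"rot":[25,0,0],"gripper":1.0},{"offset":[-0.1,8.5,0.7],"rot":[30,0,0],"gripper":1.0},{"offset":[-0.1,10,0.9],"rot":[35,0,0],"gripper":1.0},{"offset":[-0.1,11.45,1.0],"rot":[40,0.1,0],"gripper":1.0},{"offset":[-0.1,11.45,1.0],"rot":[40,0.1,0],"gripper":1.0},{"offset":[-0.1,11.45,1.0],"rot":[40,0.1,0],"gripper":1.0}])

```text
time_s: 11.0
eef_pos: [547.1, -201.3, 298.6]
ee_rot: [-0.0, 0.698, 0.716, 0.001]
force: [0.3, -0.3, -3.4]
grip_width: 0.227
grip_force: 79.9
```

```bash
python3 - <<'E'
from h import *
rel([500.5,91,300],T(1.4))
P=pts(cam('scene'))
E
```

```text
offset [29.34, -3.91, -0.1] rot [0.07, -0.08, 0.07]
```

>>> step_arm(plan=[{"offset":[1,-0.1,-0.1],"rot":[0,0,0],"gripper":1.0},{"offset":[4,-0.5,-0.1],"rot":[0,0,0],"gripper":1.0},{"offset":[8,-1.1,-0.1],"rot":[0,0,0],"gripper":1.0},{"offset":[12,-1.6,-0.1],"rot":[0,0,0],"gripper":1.0},{"offset":[16,-2.1,-0.1],"rot":[0,0,0],"gripper":1.0},{"offset":[20,-2.7,-0.1],"rot":[0,0,0],"gripper":1.0},{"offset":[24,-3.2,-0.1],"rot":[0,0,0],"gripper":1.0},{"offset":[27,-3.6,-0.1],"rot":[0,0,0],"gripper":1.0},{"offset":[29.3,-3.9,-0.1],"rot":[0,0,0],"gripper":1.0},{"offset":[29.3,-3.9,-0.1],"rot":[0,0,0],"gripper":1.0}])

```text
time_s: 12.05
eef_pos: [499.1, 92.7, 300.9]
ee_rot: [-0.001, 0.697, 0.717, 0.001]
force: [-0.2, -0.9, -2.5]
grip_width: 0.221
grip_force: 79.9
```

>>> step_arm(plan=[{"offset":[0,0,2],"rot":[0,0,0],"gripper":1.0},{"offset":[0,0,5],"rot":[0,0,0],"gripper":1.0},{"offset":[0,0,8],"rot":[0,0,0],"gripper":1.0},{"offset":[0,0,11],"rot":[0,0,0],"gripper":1.0},{"offset":[0,0,13],"rot":[0,0,0],"gripper":1.0},{"offset":[0,0,13.8],"rot":[0,0,0],"gripper":1.0},{"offset":[0,0,13.8],"rot":[0,0,0],"gripper":1.0}])

```text
time_s: 12.75
eef_pos: [500.1, 90.2, 162.3]
ee_rot: [-0.001, 0.698, 0.716, 0.0]
force: [0.7, -0.8, -3.2]
grip_width: 0.226
grip_force: 79.9
```

```bash
python3 - <<'E'
from h import *
rel([500.5,91,152.8],T(1.4))
a=cam('scene');b=cam('top')
for c in(a,b):
    p=proj(c,[500,98,40]);u,v=int(p[0]),int(p[1]);c['i']=cv2.resize(c['color'][v-60:v+60,u-60:u+60],(400,400),interpolation=2)
cv2.imwrite('pics/c6.png',np.hstack([a['i'],b['i']])[...,::-1])
E
```

```text
offset [0.08, 0.04, 0.95] rot [-0.06, -0.1, -0.0]
```

View pics/c6.png

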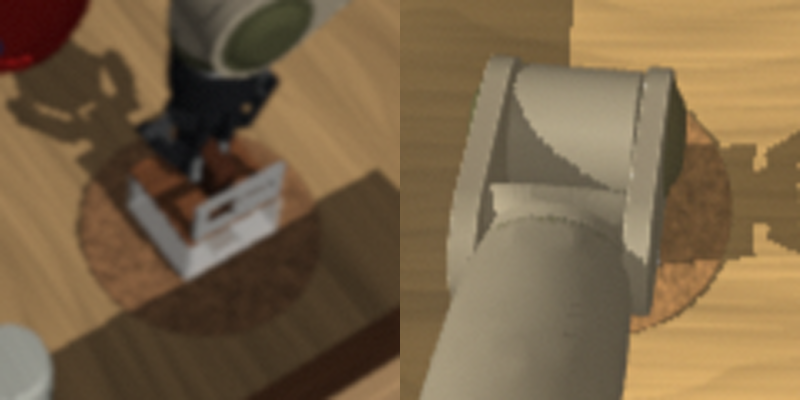

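The box is centred over the mat at about (200,220) in the left crop. I'll lower the last centimetre slowly.

>>> step_arm(plan=[{"offset":[0,0,0.3],"rot":[0,0,0],"gripper":1.0},{"offset":[0,0,0.6],"rot":[0,0,0],"gripper":1.0},{"offset":[0,0,0.8],"rot":[0,0,0],"gripper":1.0},{"offset":[0,0,0.9],"rot":[0,0,0],"gripper":1.0},{"offset":[0,0,0.9],"rot":[0,0,0],"gripper":1.0},{"offset":[0,0,0.9],"rot":[0,0,0],"gripper":1.0}])

```text
time_s: 13.45
eef_pos: [500.6, 90.5, 153.7]
ee_rot: [-0.001, 0.698, 0.716, 0.001]
force: [0.7, 0.8, -2.9]
grip_width: 0.222
grip_force: 79.9
```

>>> step_arm(plan=[{"offset":[0,0,0.05],"rot":[0,0,0],"gripper":1.0},{"offset":[0,0,0.1],"rot":[0,0,0],"gripper":1.0},{"offset":[0,0,0.1],"rot":[0,0,0],"gripper":1.0}])

```text
time_s: 13.75
eef_pos: [500.6, 90.5, 152.8]
ee_rot: [-0.001, 0.698, 0.716, 0.001]
force: [-1.3, 0.5, 0.6]
grip_width: 0.222
grip_force: 80.3
```

>>> step_arm(plan=[{"offset":[0,0,0.05],"rot":[0,0,0],"gripper":1.0},{"offset":[0,0,0.05],"rot":[0,0,0],"gripper":2.5},{"offset":[0,0,0.05],"rot":[0,0,0],"gripper":4},{"offset":[0,0,0.05],"rot":[0,0,0],"gripper":7},{"offset":[0,0,0.05],"rot":[0,0,0],"gripper":8},{"offset":[0,0,0.05],"rot":[0,0,0],"gripper":8},{"offset":[0,0,0.05],"rot":[0,0,0],"gripper":8},{"offset":[0,0,-2],"rot":[0,0,0],"gripper":8},{"offset":[0,0,-5],"rot":[0,0,0],"gripper":8},{"offset":[0,0,-9],"rot":[0,0,0],"gripper":8},{"offset":[0,0,-13],"rot":[0,0,0],"gripper":8},{"offset":[0,0,-15],"rot":[0,0,0],"gripper":8}])

```text
time_s: 14.95
eef_pos: [501.0, 90.3, 306.1]
ee_rot: [0.001, 0.698, 0.716, 0.002]
force: [-0.6, -0.2, -0.4]
grip_width: 0.937
grip_force: 0.0
```

>>> step_arm(plan=[{"offset":[-4,0,0],"rot":[0,0,0],"gripper":8},{"offset":[-8,0,0],"rot":[0,0,0],"gripper":8},{"offset":[-12,0,0],"rot":[0,0,0],"gripper":8},{"offset":[-16,0,0],"rot":[0,0,0],"gripper":8},{"offset":[-20,0,0],"rot":[0,0,0],"gripper":8},{"offset":[-24,0,0],"rot":[0,0,0],"gripper":8},{"offset":[-24,0,0],"rot":[0,0,0],"gripper":8},{"offset":[-24,0,0],"rot":[0,0,0],"gripper":8}])

```text
time_s: 15.75
eef_pos: [506.4, -150.0, 302.0]
ee_rot: [-0.001, 0.699, 0.715, 0.001]
force: [-0.0, 0.0, -0.6]
grip_width: 0.938
grip_force: 0.0
```

```bash
python3 - <<'E'
from h import *
s=sense();print(s['eef_pos'],s['force'],s['grip_width'])
a=cam('scene');b=cam('top')
P=pts(b);q=P[(P[...,2]>108)&(P[...,2]<122)&(abs(P[...,0]-500)<60)&(abs(P[...,1]-98)<60)]
if len(q):print('handle',len(q),q.min(0),q.max(0))
for c in(a,b):
    p=proj(c,[500,40,40]);u,v=int(p[0]),int(p[1]);c['i']=cv2.resize(c['color'][v-80:v+80,u-80:u+80],(400,400),interpolation=2)
cv2.imwrite('pics/c7.png',np.hstack([a['i'],b['i']])[...,::-1])
E
```

```text
[ 506.40261815 -150.01399478  302.00049136] [-0.04484349  0.02019668 -0.58903948] 0.9377530144572617
handle 221 [454.31695398  63.68460556 108.1673991 ] [544.40742157 144.16886649 121.9410178 ]
```

View pics/c7.png

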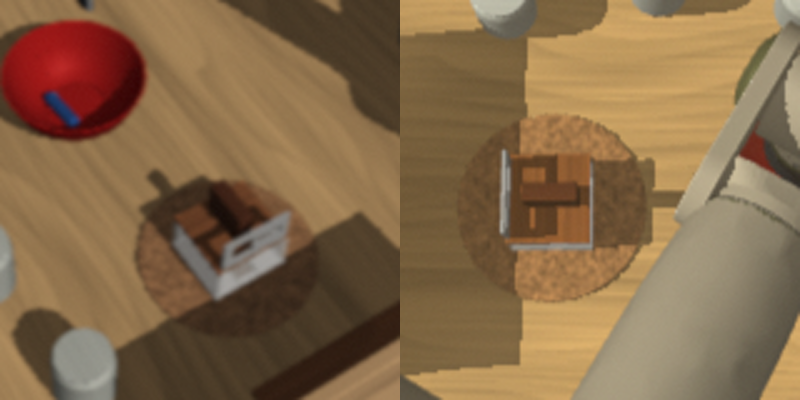

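The box stands upright and released in the middle of the mat at (550,200). The peg is in the bowl at (62,108), and the gripper touches nothing.

```bash
python3 -c "
from rig import *
print(finish_job())"
```

```text
the job is handed in; nothing more can be done
None
```

I handed the job in at about 16 s. In the last pictures the peg lies in the red bowl and the box stands released and upright on the cork mat; `finish_job()` returned no verdict, so I don't have the judge's result.

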